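# Clear the holed casting, then hold the hardness probe on the sound one

### The arm

A 7-joint arm with a two-finger parallel gripper is mounted at the origin on a cart in front of the work surface, level with it; the furniture and walls round the work are solid. World frame = base frame: x ahead of the robot, y to its left, z up, the work surface at z = 0. Lengths are in mm, angles in degrees, forces in N, time in s.
With the tool pointing down it reaches from about 350 to 900 mm from the base axis. Payload 7.2 kg.
Tool frame: the origin (TCP) lies on the front face of the gripper's body, between the roots of the fingers; the fingertips stand 73 mm ahead of it and the grasp point (between the pads) lies 54 mm ahead of it; z points along the fingers, y is the line along which they close (so a half turn about z gives the same grasp; the last joint's range is limited). The gripper opens to 85 mm and grips with 20 to 120 N. Pads are 22 mm wide; open, the fingers measure 114 mm over their backs; the gripper's body (76 mm by 85 mm) begins 54 mm behind the grasp point. The pads swing forward as they close: fully open they stand 13 mm farther back than shut.
Start: joints at [-72.319, 23.554, -0.728, 91.456, 0.321, 64.991, -4.71], TCP at [229.976, 581.152, 303.897] pointing down, gripper open.
Joint ranges: [-169.25, 169.25], [-16.82, 113.86], [-84.01, 82.57], [7.8, 145.47], [-59.2, 239.2], [7.22, 106.19], [-163.78, 163.78]. Speed limits (degrees/s): [136.94, 136.94, 172.46, 172.46, 180, 180, 180].

### API

Orientations are given as a 3x3 rotation matrix whose columns are the frame's x, y, z axes.
In Python, from rig import sensors, eyes, job gives the robot as it stands.
- The arm moves only by the tool apply_moves, never from a script. Its argument "deltas" is a list of rows, each an object of numbers: "jaw": the finger opening in mm, from 0 to 85.4; "dx", "dy", "dz": the shift along the world's x, y, z in mm; "wx", "wy", "wz": the turn, a rotation vector about the world's x, y, z in rad. A call has 1 to 5 rows; each row is the pose to reach, as a shift and turn from the pose commanded when the call began; what a row does not reach only later rows make up. A row lasts 1/8 s, in which the tool goes at most 62.5 mm and 10.7 degrees, less where a joint would pass 70% of its speed; a pose out of reach is approached as far as the arm can. A call with a gripper value outside its range is refused whole. The fingers move at their own pace and stop on an object; the grip force is fixed at half the most. Time passes only in rows, so rows that repeat a pose let the fingers close. It gives the time, the measured TCP pose, the force, the opening and the grip force at its end, in the units of the state.
- sensors.sense(): the state, without advancing time (a new reading comes with each control period).
- eyes.get_image(name): name is "scene" or "top" or "wrist"; returns the picture (480x640x3 uint8, blue, green, red); there is no depth.
- eyes.camera_params(name): a dict with "fx", "fy", "cx", "cy" (pixels), "k1" (the pictures are not rectified: a ray, as slopes to the right and down, at radius r is drawn at 1 + k1 r^2 times it, then the intrinsics apply), "rvec" (rotation vector, rad) and "tvec" (3), from world to camera coordinates, as OpenCV has them. Camera axes: x right, y down, z forward; pixel columns grow to the right and rows downward; lengths in mm; the calibration is good to about 2 mm. A picture is of the moment at which its call begins: read the wrist's pose just before it. camera_params takes no time and is no camera call; for the wrist camera it gives the pose at the moment of the call.
- job.close_job(): hands the job in; it is judged then, once.
Trained networks look in the newest picture that a camera, given by its name, has taken for a name from the list of things; names that differ only in an ending like _2 or _b are one class to them, and where a whole thing is asked for, a point or a joint stands for the part that bears it (a point fixed in the world has none). Each returns a list of dicts, best first, with "confidence" (0 to 1); they miss things now and then, are a little off and sometimes report something else, mostly with a low value. They report only what shows in the picture. A call takes as long as a camera call. They do not tell look-alikes from the thing itself.
- eyes.find_in(target, camera): "xy" ([column, row] in pixels, amid what is visible of it).
- eyes.cut_out(target, camera): "mask" (480x640 bool, what is visible of it) and "xy" ([column, row] in pixels, amid what is visible of it).
- eyes.mark_of(target, camera): "xy" ([column, row] in pixels: a listed point, or the origin of a listed thing).
The state is a dict: "time_s": time; "joints": joint angles; "qvel": joint speeds; "tau": joint torques, N m; "ee_pos": TCP position; "tcp_rot": TCP orientation; "contact_force": force on the tool from outside, world axes, zero at the start; "ft_torque": the same for the moment, N m; "width": opening from 0.0 (shut) to 1.0 (fully open); "grip_force": force on a finger pad.
Only numpy, scipy, OpenCV 4.12 (cv2) and the standard library are available. Lean on these libraries where they do the work, as an engineer would, in place of code of your own. Each camera call takes 0.05 s, during which the arm holds its last target. There are 200 camera calls.

### The job

Two small cast metal discs wait in the sloping stand. First take the reject, the disc with the big hole through its middle, out of its pocket and leave it lying in the open blue box. Then lift the spring-tip hardness probe out of its holder and hold its tip on the cross-marked spot in the middle of the sound disc, the probe square to the disc's sloping face, pressing gently until the spring tip is pushed about half way in and never hard against its stop; leave the sound disc in its pocket and the other things alone. Finish while still gripping the probe and keeping this contact: do not put it down.

Things in the scene. Friction and masses are not known exactly. Their poses are not given: they have to be found in the camera images.
- stand: White stand fixed to the bench: base 180 x 100 x 8 mm; above it on posts a plate 176 x 84 x 16 mm sloping 20 degrees down to the left (the stand's own +y). Origin: centre of the base's underside, z up. The plate's underside centre is 36 mm above the origin. Two round pockets, 40 mm across, 8 mm deep, square to the slope, lie 50 mm to the stand's +x and -x side of the middle.
- sound_disc: Sound casting: aluminium disc, 38 mm diameter, 26 mm high, closed flat top with a thin dark cross mark (16 mm lines) in its middle; 60 to 110 g. Lies in one of the pockets (which one varies), 18 mm proud of the plate. Origin: centre of its underside; z points out of its top face, square to it, 20 degrees from vertical, leaning to the left (stand's +y).
- spot (a point): The marked spot: centre of the top face of the sound disc, where the cross's lines meet.
- holed_disc: The reject: aluminium disc of the same outer size, 38 mm diameter, 26 mm high, with an 22 mm hole right through its middle; mass 50 to 100 g. It lies in the other pocket and stands 18 mm proud of the plate. Origin: centre of its underside (on the hole's axis); z along its axis, out of the top.
- reject_box: Open shallow blue box fixed on the bench to the left, 134 x 172 x 30 mm (its own x, y, z; long side pointing away from the robot), hollow, walls and floor 3 mm. Origin: centre of its underside, z up.
- holder: White probe holder fixed on the bench to the right: base 80 x 80 x 8 mm, four posts, and a top plate 64 x 64 mm whose top is 80 mm above the bench, with a 23 mm through hole in the middle in which the probe hangs upright by its collar. Origin: centre of its underside, z up.
- probe: Cordless hand probe, 150 g. Origin: lower end of its steel nose; z up along its axis. Nose 18 mm diameter, 0 to 50 mm; black collar 35 mm diameter, 50 to 56 mm (rests on the holder's top); round grey grip 26 mm diameter, 56 to 129 mm; black cap to 136 mm. At the start upright in the holder, origin 30 mm above the bench. Lift it at least 70 mm straight up to clear the holder.
- probe_grip (a point): Point on the probe's axis, 100 mm above its nose end: a good place to grip (26 mm wide, round).
- probe_tip (a point): End of the probe's spring tip (6 mm ball end on an 8 mm pin), 16 mm below the probe's origin along the axis when free.
- plunger (a joint): How far the spring tip is pushed into the probe: 0 m free, 0.012 m at its stop. The spring pushes back with 1.2 N at first contact, 3.0 N half way in (0.006 m) and 4.8 N at the stop (300 N/m).
- timer: Bystander: white bench timer, 62 x 62 x 19 mm, lying loose right of the stand. Origin at the centre of its underside.
- marker: Bystander: marker pen with black cap, 14 x 131 x 15 mm, lying loose just right of the stand. Origin at the centre of its underside, long axis its own y.
- petri: Bystander: petri dish, 91 mm diameter, 16 mm high, lying loose behind the stand. Origin at the centre of its underside.
- waste_drum: Tall open pink waste bin fixed behind the work, between stand and holder: 390 mm deep, 310 mm wide, 385 mm high; its rim faces the robot at x = 0.57 m from y = -0.05 to -0.37 m, so carry things in front of it, nearer the robot. Origin: centre of its underside.
Things that resemble listed ones, but are neither listed nor needed, are in the scene too. Leave any orange or red look-alike of the holed_disc alone.

How it is judged (in metres and radians):
On the way, in this order (a step that is already met when the one before it is completed fails the run):
1. the holed disc lies in the blue box, let go (x of holed_disc in the frame of reject_box between -0.062 and 0.062 m and y of holed_disc in the frame of reject_box between -0.081 and 0.081 m and height (world z) of holed_disc below 0.035 m and linear speed of holed_disc below 0.05 m/s and contact force between the fingers and holed_disc below 0.05 N), for 0.2 s.
2. the probe is lifted clear of its holder in the gripper (height (world z) of probe above 0.09 m and contact force between the fingers and probe above 1 N and contact force between probe and holder below 0.05 N), for 0.2 s.
At the end, for the whole second after the job is handed in: Gripped probe: tip within 6 mm of the spot, axis within 8 deg of square to the disc face, spring tip pushed in 2.5 to 9.5 mm (of 12), touching neither holder nor stand; sound disc in its pocket (moved under 8 mm); holed disc at rest in the blue box, let go (distance between probe_tip and spot below 0.006 m and angle between the z axis of probe and the z axis of sound_disc, either way round below 0.14 rad and value of joint plunger between 0.0025 and 0.0095 m and contact force between probe and sound_disc between 0.8 and 6 N and contact force between the fingers and probe above 1 N and contact force between probe and holder below 0.05 N and contact force between probe and stand below 0.05 N and distance of sound_disc from where it was at the start of the episode below 0.008 m and contact force between sound_disc and stand above 0.2 N and x of holed_disc in the frame of reject_box between -0.062 and 0.062 m and y of holed_disc in the frame of reject_box between -0.081 and 0.081 m and height (world z) of holed_disc below 0.035 m and linear speed of holed_disc below 0.05 m/s and contact force between the arm and holed_disc below 0.05 N); the arm keeps its last pose, push and grip.
It fails at once if the probe is pressed hard against its stop (over 12 N on the sound disc) (contact force between probe and sound_disc above 12 N).
It fails at once if the sound disc is taken out of its pocket (distance of sound_disc from where it was at the start of the episode above 0.015 m).
It fails at once if the timer, marker pen or petri dish is pushed away (distance of any of timer, marker, petri from where it was at the start of the episode above 0.03 m).
It also fails if it takes over 58 s, if anything falls off the work surface, if the arm or the gripper's body presses on something with over 40 N, if the wrist force passes 120 N, or if a joint passes its speed limit or range.

## Working session

There is one attempt and no reset: what is moved stays moved. The work goes in short steps, Python scripts to look and compute and a tool call to move; the robot and the scene stay as the last step left them, time stands still between calls to the robot, and variables do not carry over. Pictures are saved under pics/ and viewed, at most 10 in all, crops included, and the job is handed in when it is done.

Besides the shell and the picture viewer there is one more tool, called after "Call:" in YAML: its name, and indented under it one key for each argument. apply_moves: Moves the arm, as the interface text tells. Its arguments: {"type":"object","properties":{"deltas":{"type":"array"}},"required":["deltas"]}

```bash
mkdir -p pics; ls; cat > h.py <<'E'
import numpy as np, cv2
from rig import sensors, eyes, job
def ray(cam,xy,p=None):
    p=p or eyes.camera_params(cam)
    d=(np.array(xy,float)-[p['cx'],p['cy']])/[p['fx'],p['fy']]
    u=d.copy()
    for _ in range(20): u=d/(1+p['k1']*(u@u))
    R=cv2.Rodrigues(np.array(p['rvec'],float))[0]; t=np.array(p['tvec'],float).ravel()
    v=R.T@np.array([u[0],u[1],1]); return -R.T@t, v/np.linalg.norm(v)
def proj(cam,X,p=None):
    p=p or eyes.camera_params(cam)
    R=cv2.Rodrigues(np.array(p['rvec'],float))[0]; c=R@np.array(X,float)+np.array(p['tvec'],float).ravel()
    u=c[:2]/c[2]; u=u*(1+p['k1']*(u@u)); return u*[p['fx'],p['fy']]+[p['cx'],p['cy']]
def tri(rays):
    A=sum(np.eye(3)-np.outer(d,d) for o,d in rays); b=sum((np.eye(3)-np.outer(d,d))@o for o,d in rays)
    X=np.linalg.solve(A,b); return X,[round(float(np.linalg.norm((np.eye(3)-np.outer(d,d))@(X-o))),1) for o,d in rays]
def onz(r,z): o,d=r; return o+d*(z-o[2])/d[2]
E
python3 - <<'E'
from h import *
np.set_printoptions(precision=1,suppress=True)
for c in ['scene','top']:
    cv2.imwrite(f'pics/{c}0.png',eyes.get_image(c))
R={}
for n in ['stand','sound_disc','spot','holed_disc','reject_box','holder','probe','probe_grip','timer','marker','petri']:
    for c in ['scene','top']:
        m=eyes.mark_of(n,c)[:3]
        print(n,c,[(np.round(q['xy']).tolist(),round(q['confidence'],2)) for q in m])
        if m: R[n,c]=ray(c,m[0]['xy'])
    if (n,'scene') in R and (n,'top') in R: print('   ',*tri([R[n,'scene'],R[n,'top']]))
for c in ['scene','top']: print(c,ray(c,(320,240)))
E
```

```text
pics
stand scene [([317.0, 320.0], 0.6)]
stand top [([281.0, 279.0], 0.84)]
    [485.7  86.    0.5] [6.2, 6.2]
sound_disc scene [([329.0, 312.0], 0.55)]
sound_disc top []
spot scene [([323.0, 305.0], 0.86)]
spot top [([272.0, 295.0], 0.5)]
    [442.1 103.2  66.7] [2.1, 2.1]
holed_disc scene [([379.0, 301.0], 0.77), ([285.0, 344.0], 0.76), ([261.0, 324.0], 0.68)]
holed_disc top [([283.0, 256.0], 0.77), ([240.0, 264.0], 0.73), ([329.0, 306.0], 0.64)]
    [471.5  34.6  54.3] [84.2, 84.2]
reject_box scene [([471.0, 210.0], 0.73), ([200.0, 382.0], 0.56)]
reject_box top [([182.0, 274.0], 0.59), ([270.0, 213.0], 0.58)]
    [307.5 171.3 382.3] [161.1, 161.1]
holder scene [([459.0, 257.0], 0.63), ([466.0, 210.0], 0.35)]
holder top [([452.0, 303.0], 0.61), ([387.0, 318.0], 0.36)]
    [ 438.3 -338.2    2.2] [0.6, 0.6]
probe scene [([463.0, 245.0], 0.67)]
probe top [([453.0, 302.0], 0.55)]
    [ 435.3 -334.8   37.4] [3.9, 3.9]
probe_grip scene [([471.0, 210.0], 0.78), ([249.0, 294.0], 0.52), ([372.0, 287.0], 0.36)]
probe_grip top [([465.0, 297.0], 0.64)]
    [ 436.8 -343.7  127.1] [7.2, 7.2]
timer scene [([428.0, 289.0], 0.59)]
timer top [([387.0, 317.0], 0.96), ([465.0, 296.0], 0.39), ([272.0, 295.0], 0.16)]
    [ 403.1 -176.2   -1.7] [1.9, 1.9]
marker scene [([372.0, 285.0], 0.75)]
marker top [([352.0, 276.0], 0.66)]
    [497.6 -90.1   1.2] [3.1, 3.1]
petri scene [([251.0, 293.0], 0.67)]
petri top [([270.0, 212.0], 0.66)]
    [663.5 121.9  -8.8] [4.8, 4.8]
scene (array([-130.9,  605.8,  595.9]), array([ 0.7, -0.6, -0.5]))
top (array([ 324.3,  -15.4, 1459.2]), array([ 0.2,  0. , -1. ]))
```

```bash
python3 - <<'E'
import cv2
a=cv2.imread('pics/scene0.png')[230:430,150:420]; b=cv2.imread('pics/top0.png')[200:350,140:400]
a=cv2.resize(a,(800,592),interpolation=cv2.INTER_CUBIC); b=cv2.resize(b,(800,461),interpolation=cv2.INTER_CUBIC)
cv2.imwrite('pics/sc.png',a);cv2.imwrite('pics/tc.png',b)
E
```

```text
(no output)
```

View pics/sc.png

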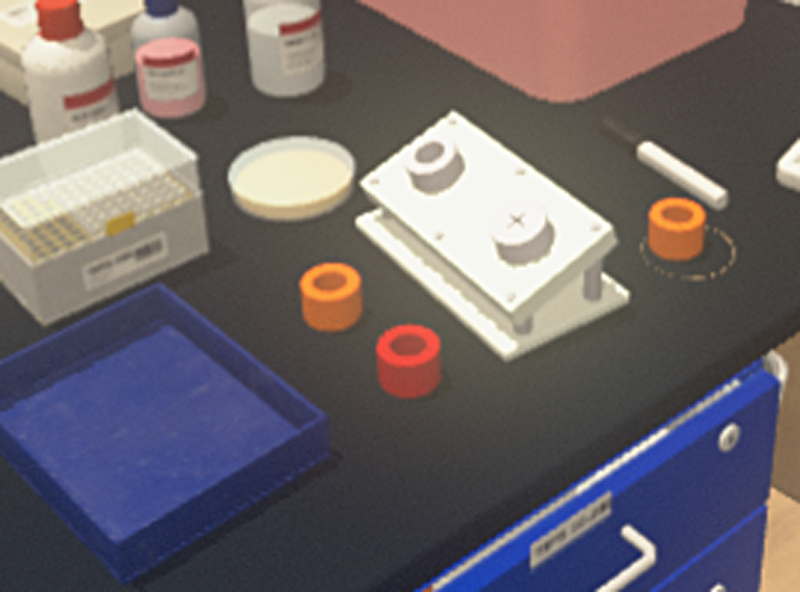

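View pics/tc.png

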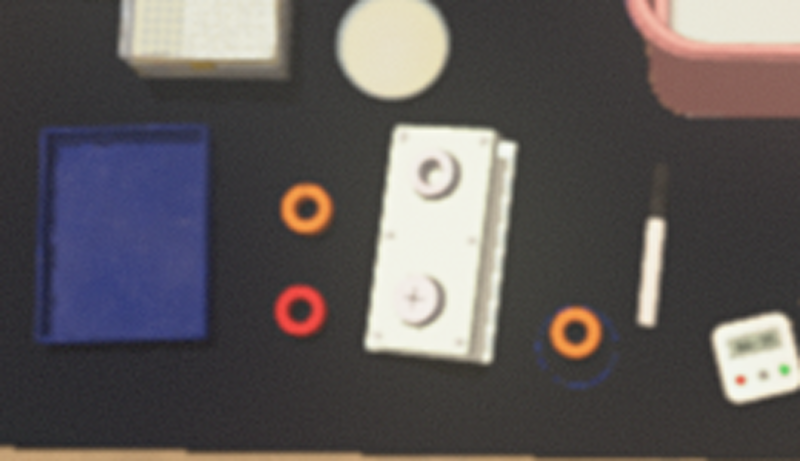

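View pics/scene0.png

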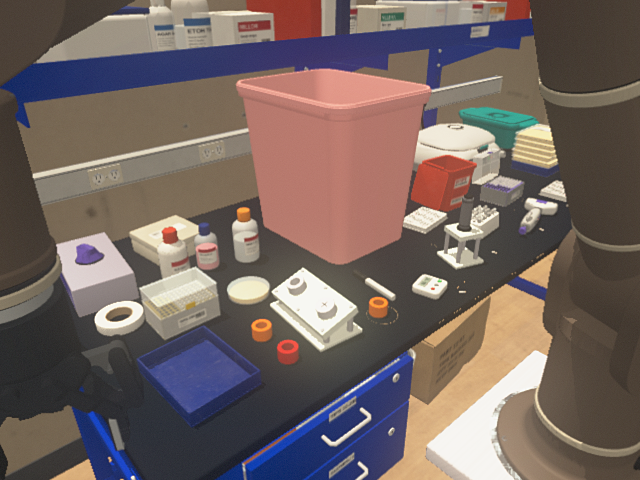

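In the scene picture, the rings that could be the holed disc are at (296,282) grey metal in the far stand pocket, (261,324) and (379,301) orange, and (285,344) red. The grey one in the pocket is the reject: it is aluminium, sits in the stand and has a big hole. The sound disc with the cross is in the near pocket at (324,304), top view (275,297). Next I'll fit the stand, box and holder.

```bash
cat >> h.py <<'E'
S,C=np.sin(np.radians(20)),np.cos(np.radians(20))
def stand_pts(x,y,yaw):
    Rz=cv2.Rodrigues(np.array([0,0,yaw]))[0]; n=np.array([0,S,C]); ey=np.array([0,C,-S]); ex=np.array([1,0,0])
    c=np.array([0,0,36.]); o=np.array([x,y,0])
    P={'spot':c-50*ex+34*n,'hole':c+50*ex+34*n}
    for i,a in enumerate([(88,42),(88,-42),(-88,42),(-88,-42)]): P['c%d'%i]=c+16*n+a[0]*ex+a[1]*ey
    return {k:o+Rz@v for k,v in P.items()},Rz@n,Rz@ex,Rz@ey
E
python3 - <<'E'
from h import *
from scipy.optimize import least_squares
np.set_printoptions(precision=2,suppress=True)
sc=lambda u,v:np.array([150+u*.3375,230+v*.3378]); tc=lambda u,v:np.array([140+u*.325,200+v*.3254])
ob={'scene':{'spot':sc(516,219),'hole':sc(433,153),'c1':sc(452,112),'c0':sc(362,183),'c3':sc(616,240),'c2':sc(516,312)},
'top':{'spot':tc(415,297),'hole':tc(434,173),'c0':tc(397,125),'c1':tc(497,131),'c2':tc(367,349),'c3':tc(465,360)}}
for use in (['scene'],['top'],['scene','top']):
    f=lambda p:np.concatenate([proj(c,stand_pts(*p)[0][k])-ob[c][k] for c in use for k in ob[c]])
    r=least_squares(f,[485,86,0],x_scale=[10,10,.1]); print(use,r.x,np.abs(r.fun).max())
P,n,ex,ey=stand_pts(*r.x); print(P,n,ex,ey)
print('tri',tri([ray(c,ob[c]['spot']) for c in ob]),tri([ray(c,ob[c]['hole']) for c in ob]))
for u in [(40,127),(208,125),(38,342),(207,340)]: print('box rim',onz(ray('top',tc(*u)),30))
s=sensors.sense(); print(s['ee_pos'],s['tcp_rot'],s['width'],s['contact_force'])
p=eyes.camera_params('wrist');R=cv2.Rodrigues(np.array(p['rvec']))[0];print(p['fx'],-R.T@np.array(p['tvec']).ravel(),R)
for nme in ['holder','probe']:
    for c in ['scene','top']:
        m=eyes.cut_out(nme,c)
        for q in m[:2]:
            ys,xs=np.nonzero(q['mask']);print(nme,c,q['confidence'],q['xy'],xs.min(),xs.max(),ys.min(),ys.max())
E
```

```text
['scene'] [482.45  85.14  -0.1 ] 3.3904581997601326
['top'] [487.11  82.22  -0.11] 1.2662639968909843
['scene', 'top'] [485.39  83.02  -0.1 ] 4.409985313870891
{'spot': array([436.85,  99.71,  67.95]), 'hole': array([536.32,  89.47,  67.95]), 'c0': array([577.53, 118.72,  36.67]), 'c1': array([569.45,  40.2 ,  65.4 ]), 'c2': array([402.46, 136.73,  36.67]), 'c3': array([394.38,  58.21,  65.4 ])} [0.04 0.34 0.94] [ 0.99 -0.1   0.  ] [ 0.1   0.93 -0.34]
tri (array([440.71,  98.42,  66.17]), [0.1, 0.1]) (array([538.5 ,  86.57,  64.2 ]), [0.3, 0.3])
box rim [576.44 410.73  30.  ]
box rim [580.35 274.11  30.  ]
box rim [402.97 399.64  30.  ]
box rim [406.88 265.41  30.  ]
[229.98 581.14 303.91] [[-0.93  0.37  0.  ]
 [ 0.37  0.93  0.  ]
 [-0.    0.   -1.  ]] 1.0013215504423387 [-0.46 -0.72 -0.5 ]
357.59133486031294 [152.03 611.27 373.25] [[ 0.37  0.93  0.  ]
 [ 0.88 -0.35  0.33]
 [ 0.3  -0.12 -0.95]]
holder scene 0.83 [460.5, 251.0] 438 482 225 267
holder top 0.96 [449.1, 306.6] 432 474 283 322
probe scene 0.72 [468.2, 212.4] 457 472 194 249
probe top 0.59 [463.1, 297.9] 452 472 292 306
```

```bash
cat >> h.py <<'E'
from scipy.spatial.transform import Rotation as Ro
def frame(yaw,tilt=True):
    _,n,ex,ey=stand_pts(0,0,yaw); 
    return np.column_stack([-ex,ey,-n])
def delta(pos,Rt):
    s=sensors.sense(); print('t',s['time_s'],'dpos',np.round(pos-np.array(s['ee_pos']),1),'rv',np.round(Ro.from_matrix(Rt@np.array(s['tcp_rot']).T).as_rotvec(),3))
E
python3 - <<'E'
from h import *
_,n,ex,ey=stand_pts(0,0,-.1); print(n,ex,ey)
top=np.array([537.5,88,66]); delta(top+178*n,frame(-.1))
E
```

```text
[0.03414504 0.34031147 0.93969262] [ 0.99500417 -0.09983342  0.        ] [ 0.09381272  0.93499807 -0.34202014]
t 1.4 dpos [ 313.6 -432.6  -70.6] rv [-0.34   0.083  0.274]
```

Call:
apply_moves:
  deltas:
    - {"dx": 35,"dy": -48,"wz": 0.09,"wx": -0.1}
    - {"dx": 70,"dy": -96,"wz": 0.18,"wx": -0.2}
    - {"dx": 105,"dy": -144,"wz": 0.274,"wx": -0.3,"wy": 0.05}
    - {"dx": 140,"dy": -192,"wz": 0.274,"wx": -0.34,"wy": 0.083}
    - {"dx": 175,"dy": -240,"dz": -10,"wz": 0.274,"wx": -0.34,"wy": 0.083}

```text
validation failed for argument at $.de...
```

Call:
apply_moves:
  deltas:
    - {"dx": 35,"dy": -48,"dz": -15}
    - {"dx": 70,"dy": -96,"dz": -30}
    - {"dx": 105,"dy": -144,"dz": -45}
    - {"dx": 139,"dy": -193,"dz": -60,"jaw": 60}
    - {"dx": 139,"dy": -193,"dz": -60,"jaw": 60}

```text
validation failed for argument at $.de...
```

```bash
python3 - <<'E'
from h import *
_,n,ex,ey=stand_pts(0,0,-.1)
top=np.array([537.5,88,66]); delta(top+178*n,frame(-.1))
p=eyes.camera_params('wrist'); im=eyes.get_image('wrist'); cv2.imwrite('pics/w1.png',im)
for t in ['holed_disc','spot','sound_disc','stand']: print(t,[(np.round(q['xy'],1).tolist(),round(q['confidence'],2)) for q in eyes.mark_of(t,'wrist')[:4]])
print('pred top hole',proj('wrist',top,p),'spot',proj('wrist',[438.5,99,67],p)); print(sensors.sense()['width'])
import json; json.dump({k:np.array(v).ravel().tolist() if np.ndim(v) else float(v) for k,v in p.items()},open('w1.json','w'))
E
```

```text
t 1.4 dpos [ 313.6 -432.6  -70.6] rv [-0.34   0.083  0.274]
holed_disc []
spot []
sound_disc []
stand []
pred top hole [ 56.14967802 564.32184573] spot [ 14.89616971 512.96526083]
1.0009420413930108
```

View pics/w1.png

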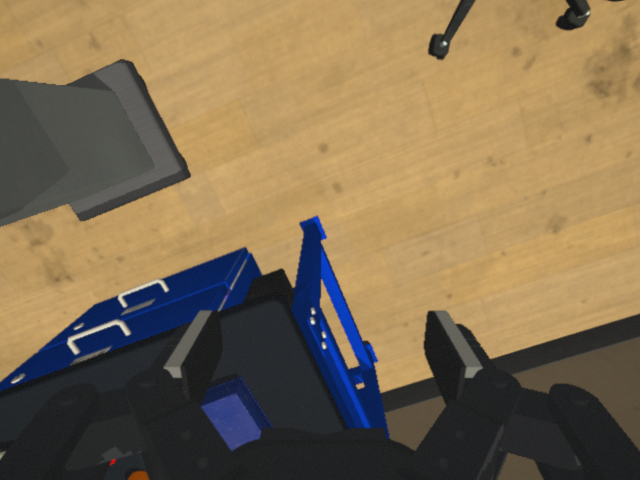

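The wrist view shows only the floor and the blue box from the start pose, because the moves were refused. I'll resend them with every field filled in.

Call:
apply_moves:
  deltas:
    - {"jaw": 85,"dx": 35,"dy": -48,"dz": 0,"wx": -0.1,"wy": 0.0,"wz": 0.09}
    - {"jaw": 85,"dx": 70,"dy": -96,"dz": 0,"wx": -0.2,"wy": 0.03,"wz": 0.18}
    - {"jaw": 85,"dx": 105,"dy": -144,"dz": 0,"wx": -0.3,"wy": 0.06,"wz": 0.274}
    - {"jaw": 85,"dx": 140,"dy": -192,"dz": 0,"wx": -0.34,"wy": 0.083,"wz": 0.274}
    - {"jaw": 85,"dx": 175,"dy": -240,"dz": -10,"wx": -0.34,"wy": 0.083,"wz": 0.274}

```text
time_s: 2.28
ee_pos: [406.2, 340.3, 293.9]
tcp_rot: [[-0.995, 0.093, -0.034], [0.099, 0.935, -0.34], [0.0, -0.342, -0.94]]
contact_force: [0.3, 0.1, 0.7]
width: 0.998
grip_force: 0.0
```

Call:
apply_moves:
  deltas:
    - {"jaw": 60,"dx": 35,"dy": -48,"dz": -15,"wx": 0,"wy": 0,"wz": 0}
    - {"jaw": 60,"dx": 70,"dy": -96,"dz": -30,"wx": 0,"wy": 0,"wz": 0}
    - {"jaw": 60,"dx": 105,"dy": -144,"dz": -45,"wx": 0,"wy": 0,"wz": 0}
    - {"jaw": 60,"dx": 139,"dy": -193,"dz": -60,"wx": 0,"wy": 0,"wz": 0}
    - {"jaw": 60,"dx": 139,"dy": -193,"dz": -60,"wx": 0,"wy": 0,"wz": 0}

```text
time_s: 2.9
ee_pos: [545.6, 142.2, 233.2]
tcp_rot: [[-0.994, 0.102, -0.038], [0.108, 0.933, -0.343], [0.0, -0.345, -0.939]]
contact_force: [0.4, 0.9, -0.5]
width: 0.7
grip_force: 0.0
```

```bash
python3 - <<'E'
from h import *
_,n,ex,ey=stand_pts(0,0,-.1)
top=np.array([537.5,88,66]); delta(top+178*n,frame(-.1))
p=eyes.camera_params('wrist'); im=eyes.get_image('wrist'); cv2.imwrite('pics/w2.png',im)
for t in ['holed_disc','spot','sound_disc','stand']: print(t,[(np.round(q['xy'],1).tolist(),round(q['confidence'],2)) for q in eyes.mark_of(t,'wrist')[:4]])
print('pred top hole',proj('wrist',top,p),'spot',proj('wrist',[438.5,99,67],p)); print(sensors.sense()['width'])
import pickle; pickle.dump(p,open('w2.pkl','wb'))
E
```

```text
t 2.9 dpos [-2.   6.4  0.1] rv [ 0.003 -0.     0.009]
holed_disc [([483.9, 189.1], 0.96), ([493.5, 57.2], 0.84), ([331.1, 225.3], 0.67), ([203.5, 88.7], 0.59)]
spot [([331.6, 91.3], 0.64)]
sound_disc [([331.3, 90.3], 0.84)]
stand [([342.8, 162.1], 0.56)]
pred top hole [332.19461577 235.0112759 ] spot [333.44816719  84.73106608]
0.7016834601138389
```

View pics/w2.png

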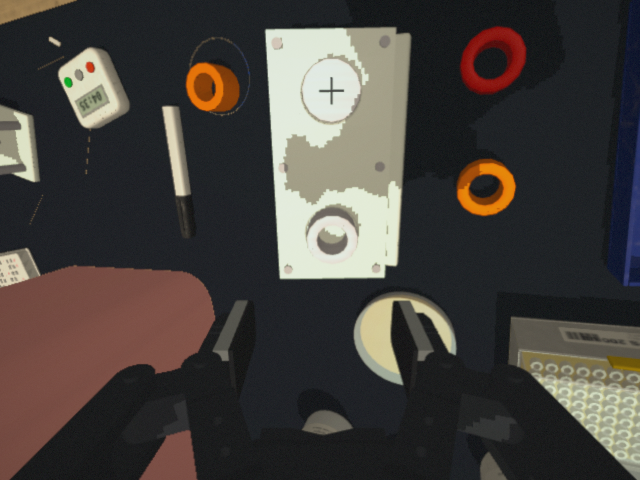

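Wrist view: the cross is at (331,91) on the sound disc. The reject's ring is centred near (332,235), and its hole shows the pocket floor, so this is the aluminium holed disc. Orange look-alikes are at (484,189) and (212,88), red at (493,60). I'll refine the stand fit with this view.

```bash
python3 - <<'E'
from h import *
import pickle
from scipy.optimize import least_squares
np.set_printoptions(precision=3,suppress=True)
p=pickle.load(open('w2.pkl','rb'))
P={'scene':eyes.camera_params('scene'),'top':eyes.camera_params('top'),'wrist':p}
sc=lambda u,v:np.array([150+u*.3375,230+v*.3378]); tc=lambda u,v:np.array([140+u*.325,200+v*.3254])
ob={'scene':{'spot':sc(516,219),'hole':sc(433,153)},
'top':{'spot':tc(415,297),'hole':tc(434,173)},
'wrist':{'spot':(331.5,91),'hole':(332,234),'c2':(396,28),'c3':(265,30),'c1':(280,279),'c0':(385,278)}}
for use in (['wrist'],['scene','top','wrist']):
    f=lambda q:np.concatenate([(proj(c,stand_pts(*q[:3])[0][k]+[0,0,q[3]],P[c])-ob[c][k]) for c in use for k in ob[c]])
    r=least_squares(f,[485,86,-.1,0],x_scale=[10,10,.1,10]); print(use,r.x,np.round(f(r.x),1))
    pp=stand_pts(*r.x[:3])[0]; print(pp['spot']+[0,0,r.x[3]],pp['hole']+[0,0,r.x[3]])
for k in ['spot','hole']: print(tri([ray(c,ob[c][k],P[c]) for c in ob]),tri([ray(c,ob[c][k],P[c]) for c in ['top','wrist']]))
E
```

```text
['wrist'] [490.094  80.545  -0.091  -2.838] [-0.1 -0.6  0.5  5.2 -0.7 -0.6  0.7 -0.1  0.4 -1.8 -0.7 -2.2]
[441.364  96.689  65.112] [540.947  87.562  65.112]
['scene', 'top', 'wrist'] [490.031  80.47   -0.092  -3.065] [ 0.5  0.1 -1.2 -0.6  0.8 -0.2 -0.3 -0.9 -0.1 -0.7  0.4  5.  -0.7 -0.6
  0.8 -0.2  0.4 -2.  -0.8 -2.3]
[441.311  96.642  64.885] [540.888  87.456  64.885]
(array([441.266,  97.83 ,  65.906]), [0.3, 0.8, 1.0]) (array([441.321,  98.002,  67.947]), [0.8, 0.8])
(array([538.038,  86.829,  64.169]), [0.3, 0.7, 0.8]) (array([538.438,  86.717,  62.339]), [0.6, 0.6])
```

Call:
apply_moves:
  deltas:
    - {"jaw": 60,"dx": -1,"dy": -14,"dz": -40,"wx": 0,"wy": 0,"wz": 0.005}
    - {"jaw": 60,"dx": -2,"dy": -28,"dz": -75,"wx": 0,"wy": 0,"wz": 0.005}
    - {"jaw": 60,"dx": -2,"dy": -28,"dz": -75,"wx": 0,"wy": 0,"wz": 0.005}
    - {"jaw": 60,"dx": -2,"dy": -28,"dz": -75,"wx": 0,"wy": 0,"wz": 0.005}

```text
time_s: 3.65
ee_pos: [542.5, 121.7, 160.1]
tcp_rot: [[-0.996, 0.088, -0.031], [0.093, 0.936, -0.339], [-0.001, -0.341, -0.94]]
contact_force: [0.1, 0.2, 0.5]
width: 0.704
grip_force: 0.0
```

```bash
python3 - <<'E'
from h import *
_,n,ex,ey=stand_pts(0,0,-.095)
top=np.array([539.5,87,65.5]); delta(top+60*n,frame(-.095))
p=eyes.camera_params('wrist'); im=eyes.get_image('wrist'); cv2.imwrite('pics/w3.png',im)
for t in ['holed_disc','spot']: print(t,[(np.round(q['xy'],1).tolist(),round(q['confidence'],2)) for q in eyes.mark_of(t,'wrist')[:4]])
print('pred top hole',proj('wrist',top,p),'spot',proj('wrist',[441.3,97.3,66],p)); print(sensors.sense()['width'])
E
```

```text
t 3.65 dpos [ -1.  -14.3 -38.2] rv [-0.001  0.001 -0.002]
holed_disc [([534.2, 220.6], 0.82), ([156.2, 77.4], 0.71), ([559.0, 38.5], 0.61), ([321.9, 266.3], 0.57)]
spot [([324.2, 80.1], 0.71)]
pred top hole [322.74427534 284.37146666] spot [324.73091774  78.94913227]
0.7063592992396976
```

View pics/w3.png

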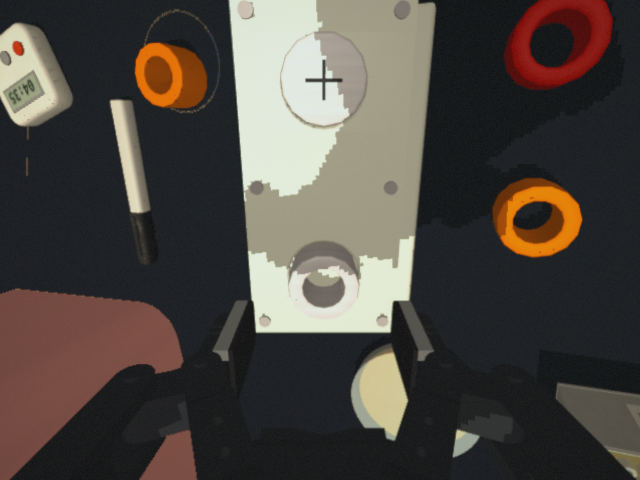

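The ring's top centre is at about (324,286) and the prediction was (323,284), with the fingers straddling it evenly. Descending now.

Call:
apply_moves:
  deltas:
    - {"jaw": 60,"dx": -0.5,"dy": -9,"dz": -24,"wx": 0,"wy": 0,"wz": 0}
    - {"jaw": 60,"dx": -1,"dy": -14.3,"dz": -38,"wx": 0,"wy": 0,"wz": 0}
    - {"jaw": 60,"dx": -1,"dy": -14.3,"dz": -38,"wx": 0,"wy": 0,"wz": 0}

```text
time_s: 4.18
ee_pos: [540.6, 105.5, 120.5]
tcp_rot: [[-0.995, 0.089, -0.034], [0.095, 0.935, -0.341], [0.002, -0.343, -0.939]]
contact_force: [0.3, 0.2, 0.1]
width: 0.698
grip_force: 0.0
```

No contact yet, so I'll close.

Call:
apply_moves:
  deltas:
    - {"jaw": 45,"dx": 0,"dy": 0,"dz": 0,"wx": 0,"wy": 0,"wz": 0}
    - {"jaw": 30,"dx": 0,"dy": 0,"dz": 0,"wx": 0,"wy": 0,"wz": 0}
    - {"jaw": 25,"dx": 0,"dy": 0,"dz": 0,"wx": 0,"wy": 0,"wz": 0}
    - {"jaw": 25,"dx": 0,"dy": 0,"dz": 0,"wx": 0,"wy": 0,"wz": 0}

```text
time_s: 4.68
ee_pos: [541.6, 107.4, 121.8]
tcp_rot: [[-0.996, 0.088, -0.03], [0.094, 0.936, -0.338], [-0.001, -0.34, -0.941]]
contact_force: [-0.5, 5.4, 5.3]
width: 0.408
grip_force: 60.7
```

Call:
apply_moves:
  deltas:
    - {"jaw": 25,"dx": 0.2,"dy": 1.7,"dz": 4.7,"wx": 0,"wy": 0,"wz": 0}
    - {"jaw": 25,"dx": 0.5,"dy": 6,"dz": 17,"wx": 0,"wy": 0,"wz": 0}
    - {"jaw": 25,"dx": 1,"dy": 14,"dz": 38,"wx": 0,"wy": 0,"wz": 0}
    - {"jaw": 25,"dx": 2,"dy": 24,"dz": 75,"wx": 0,"wy": 0,"wz": 0}
    - {"jaw": 25,"dx": 2,"dy": 24,"dz": 75,"wx": 0,"wy": 0,"wz": 0}

```text
time_s: 5.3
ee_pos: [544.1, 130.3, 199.0]
tcp_rot: [[-0.995, 0.09, -0.029], [0.095, 0.936, -0.339], [-0.003, -0.34, -0.94]]
contact_force: [0.2, 0.9, -0.6]
width: 0.403
grip_force: 61.5
```

```bash
python3 - <<'E'
from h import *
s=sensors.sense();print(s['width'],s['grip_force'])
im=eyes.get_image('wrist'); b=eyes.get_image('scene')
o=np.hstack([cv2.resize(im[150:480,120:520],(400,330)),cv2.resize(b[180:400,180:420],(360,330))]); cv2.imwrite('pics/w4.png',o)
R=np.array(s['tcp_rot']); tgt=np.diag([-1.,1,-1])
print(Ro.from_matrix(tgt@R.T).as_rotvec(), s['ee_pos'])
E
```

```text
0.4032692388875722 61.49357507005334
[ 0.34705965 -0.01322835  0.09473788] [544.09706924 130.26845655 199.02232707]
```

View pics/w4.png

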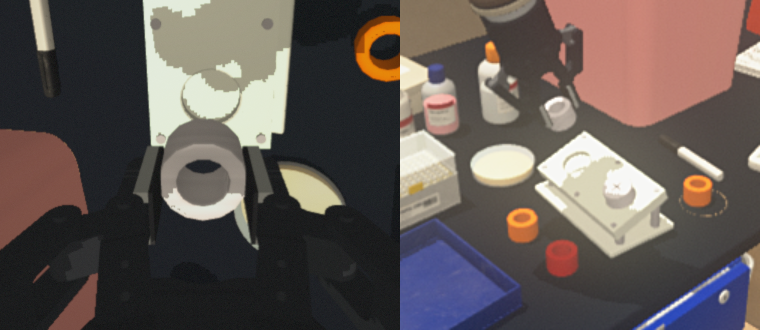

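Call:
apply_moves:
  deltas:
    - {"jaw": 25,"dx": -13,"dy": 50,"dz": 10,"wx": 0.1,"wy": 0,"wz": 0.03}
    - {"jaw": 25,"dx": -26,"dy": 100,"dz": 10,"wx": 0.2,"wy": 0,"wz": 0.05}
    - {"jaw": 25,"dx": -40,"dy": 155,"dz": 5,"wx": 0.3,"wy": -0.01,"wz": 0.08}
    - {"jaw": 25,"dx": -53,"dy": 207,"dz": -20,"wx": 0.347,"wy": -0.013,"wz": 0.095}
    - {"jaw": 25,"dx": -53,"dy": 207,"dz": -50,"wx": 0.347,"wy": -0.013,"wz": 0.095}

```text
time_s: 6.02
ee_pos: [487.7, 340.4, 144.8]
tcp_rot: [[-1.0, -0.007, -0.005], [-0.007, 1.0, 0.001], [0.005, 0.001, -1.0]]
contact_force: [0.4, -0.7, -1.1]
width: 0.408
grip_force: 61.5
```

Call:
apply_moves:
  deltas:
    - {"jaw": 25,"dx": 0,"dy": 0,"dz": -20,"wx": 0,"wy": 0,"wz": 0}
    - {"jaw": 25,"dx": 0,"dy": 0,"dz": -35,"wx": 0,"wy": 0,"wz": 0}
    - {"jaw": 25,"dx": 0,"dy": 0,"dz": -48,"wx": 0,"wy": 0,"wz": 0}
    - {"jaw": 25,"dx": 0,"dy": 0,"dz": -48,"wx": 0,"wy": 0,"wz": 0}

```text
time_s: 6.52
ee_pos: [489.6, 336.2, 96.9]
tcp_rot: [[-1.0, -0.001, -0.005], [-0.001, 1.0, -0.003], [0.005, -0.003, -1.0]]
contact_force: [-0.1, 0.5, -0.6]
width: 0.406
grip_force: 61.5
```

Lowering slowly until it touches.

Call:
apply_moves:
  deltas:
    - {"jaw": 25,"dx": 0,"dy": 0,"dz": -3,"wx": 0,"wy": 0,"wz": 0}
    - {"jaw": 25,"dx": 0,"dy": 0,"dz": -6,"wx": 0,"wy": 0,"wz": 0}
    - {"jaw": 25,"dx": 0,"dy": 0,"dz": -6,"wx": 0,"wy": 0,"wz": 0}

```text
time_s: 6.9
ee_pos: [490.0, 336.9, 92.1]
tcp_rot: [[-1.0, -0.002, -0.003], [-0.002, 1.0, -0.002], [0.003, -0.002, -1.0]]
contact_force: [0.0, -0.4, -0.7]
width: 0.405
grip_force: 61.5
```

Call:
apply_moves:
  deltas:
    - {"jaw": 25,"dx": 0,"dy": 0,"dz": -2,"wx": 0,"wy": 0,"wz": 0}
    - {"jaw": 45,"dx": 0,"dy": 0,"dz": -2,"wx": 0,"wy": 0,"wz": 0}
    - {"jaw": 55,"dx": 0,"dy": 0,"dz": -2,"wx": 0,"wy": 0,"wz": 0}
    - {"jaw": 55,"dx": 0,"dy": 0,"dz": -2,"wx": 0,"wy": 0,"wz": 0}

```text
time_s: 7.4
ee_pos: [490.0, 336.9, 90.0]
tcp_rot: [[-1.0, -0.002, -0.003], [-0.002, 1.0, -0.002], [0.003, -0.002, -1.0]]
contact_force: [-0.5, -0.5, -0.5]
width: 0.646
grip_force: 0.0
```

Call:
apply_moves:
  deltas:
    - {"jaw": 55,"dx": 0,"dy": 0,"dz": 20,"wx": 0,"wy": 0,"wz": 0}
    - {"jaw": 55,"dx": 0,"dy": 0,"dz": 70,"wx": 0,"wy": 0,"wz": 0}
    - {"jaw": 55,"dx": 0,"dy": 0,"dz": 130,"wx": 0,"wy": 0,"wz": 0}
    - {"jaw": 55,"dx": -20,"dy": -30,"dz": 190,"wx": 0,"wy": 0,"wz": 0}
    - {"jaw": 55,"dx": -40,"dy": -60,"dz": 220,"wx": 0,"wy": 0,"wz": 0}

```text
time_s: 8.02
ee_pos: [450.0, 276.8, 312.5]
tcp_rot: [[-1.0, -0.002, -0.001], [-0.002, 1.0, 0.0], [0.001, 0.0, -1.0]]
contact_force: [1.4, -1.0, -0.2]
width: 0.646
grip_force: 0.0
```

```bash
python3 - <<'E'
from h import *
im=eyes.get_image('wrist'); b=eyes.get_image('scene')
o=np.hstack([cv2.resize(im,(440,330)),cv2.resize(b[280:430,100:264],(360,330))]); cv2.imwrite('pics/w5.png',o)
for n in ['holder','probe','probe_grip']:
    for c in ['scene','top']: print(n,c,[(np.round(q['xy'],1).tolist(),round(q['confidence'],2)) for q in eyes.mark_of(n,c)[:2]])
E
```

```text
holder scene [([457.2, 259.1], 0.79)]
holder top [([452.3, 303.0], 0.61), ([386.8, 318.3], 0.36)]
probe scene [([464.9, 245.1], 0.81)]
probe top [([453.1, 301.6], 0.55)]
probe_grip scene [([466.7, 208.6], 0.57)]
probe_grip top [([464.9, 296.7], 0.64)]
```

View pics/w5.png

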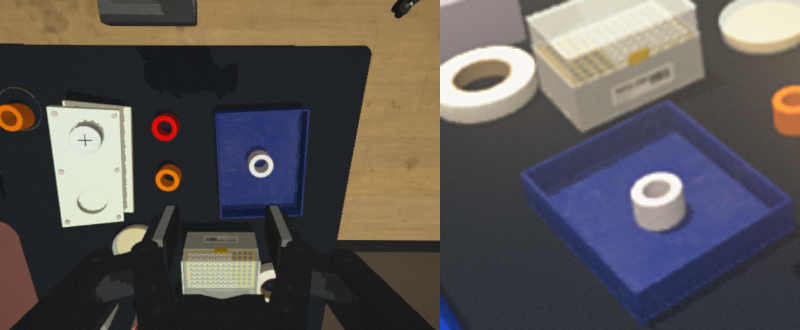

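The disc lies in the blue box (wrist crop (261,163)), let go. Next is the probe.

Call:
apply_moves:
  deltas:
    - {"jaw": 55,"dx": -5,"dy": -60,"dz": 0,"wx": 0,"wy": 0,"wz": 0}
    - {"jaw": 55,"dx": -10,"dy": -120,"dz": 0,"wx": 0,"wy": 0,"wz": 0}
    - {"jaw": 55,"dx": -13,"dy": -180,"dz": 0,"wx": 0,"wy": 0,"wz": 0}
    - {"jaw": 55,"dx": -13,"dy": -240,"dz": 0,"wx": 0,"wy": 0,"wz": 0}
    - {"jaw": 55,"dx": -13,"dy": -300,"dz": 0,"wx": 0,"wy": 0,"wz": 0}

```text
time_s: 9.05
ee_pos: [437.0, -24.6, 309.1]
tcp_rot: [[-1.0, -0.003, -0.005], [-0.003, 1.0, -0.002], [0.005, -0.002, -1.0]]
contact_force: [0.2, 0.2, 0.3]
width: 0.647
grip_force: 0.0
```

Call:
apply_moves:
  deltas:
    - {"jaw": 55,"dx": 0,"dy": -60,"dz": 0,"wx": 0,"wy": 0,"wz": 0}
    - {"jaw": 55,"dx": 0,"dy": -120,"dz": 0,"wx": 0,"wy": 0,"wz": 0}
    - {"jaw": 55,"dx": 0,"dy": -180,"dz": 0,"wx": 0,"wy": 0,"wz": 0}
    - {"jaw": 55,"dx": 0,"dy": -240,"dz": 0,"wx": 0,"wy": 0,"wz": 0}
    - {"jaw": 55,"dx": 0,"dy": -275,"dz": 0,"wx": 0,"wy": 0,"wz": 0}

```text
time_s: 9.68
ee_pos: [436.7, -301.0, 308.8]
tcp_rot: [[-1.0, 0.0, -0.006], [0.0, 1.0, -0.003], [0.006, -0.003, -1.0]]
contact_force: [0.9, 0.8, 0.3]
width: 0.644
grip_force: 0.0
```

Call:
apply_moves:
  deltas:
    - {"jaw": 55,"dx": 0,"dy": -36,"dz": 0,"wx": 0,"wy": 0,"wz": 0}
    - {"jaw": 55,"dx": 0,"dy": -36,"dz": 0,"wx": 0,"wy": 0,"wz": 0}
    - {"jaw": 55,"dx": 0,"dy": -36,"dz": 0,"wx": 0,"wy": 0,"wz": 0}

```text
time_s: 10.05
ee_pos: [437.3, -333.3, 308.8]
tcp_rot: [[-1.0, -0.002, -0.006], [-0.002, 1.0, -0.001], [0.006, -0.001, -1.0]]
contact_force: [-0.4, 0.2, 0.2]
width: 0.648
grip_force: 0.0
```

```bash
python3 - <<'E'
from h import *
p=eyes.camera_params('wrist'); im=eyes.get_image('wrist'); cv2.imwrite('pics/w6.png',im)
for t in ['holder','probe','probe_grip']:
    m=eyes.mark_of(t,'wrist')[:2]; print(t,[(np.round(q['xy'],1).tolist(),round(q['confidence'],2)) for q in m])
for q in [(437,-338,80),(437,-338,166),(437,-338,130)]: print(q,proj('wrist',q,p))
import pickle; pickle.dump(p,open('w6.pkl','wb')); print(sensors.sense()['ee_pos'],sensors.sense()['joints'])
E
```

```text
holder [([315.5, 202.7], 0.55)]
probe [([316.3, 208.5], 0.67)]
probe_grip [([315.2, 237.3], 0.81)]
(437, -338, 80) [318.49982761 219.09261787]
(437, -338, 166) [316.9944186  255.34409636]
(437, -338, 130) [317.73858595 237.42798908]
[ 437.41790799 -333.03608445  309.77977483] [ 10.67267518  16.67040575  26.89017342 102.95120057  -8.20612151
  62.46555469 130.61026154]
```

View pics/w6.png

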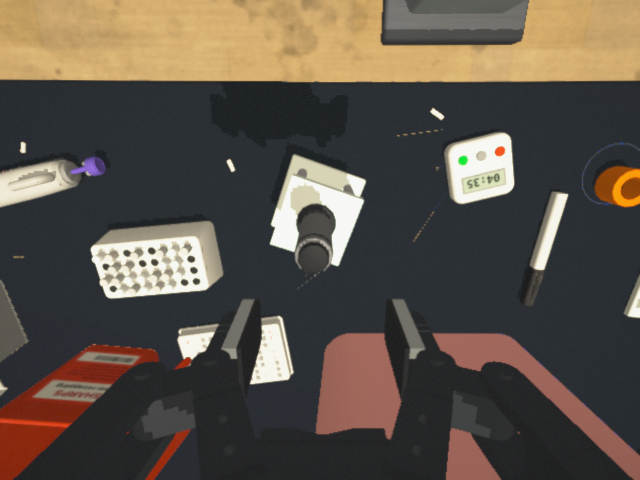

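Wrist view: the probe's cap is at (314,258) and its collar near (317,217) in the holder, within 3 px of the prediction. That puts the axis at about (438,-339.5). Descending.

Call:
apply_moves:
  deltas:
    - {"jaw": 55,"dx": 1,"dy": -5.5,"dz": -40,"wx": 0,"wy": 0,"wz": 0}
    - {"jaw": 55,"dx": 1,"dy": -5.5,"dz": -80,"wx": 0,"wy": 0,"wz": 0}
    - {"jaw": 55,"dx": 1,"dy": -5.5,"dz": -110,"wx": 0,"wy": 0,"wz": 0}
    - {"jaw": 55,"dx": 1,"dy": -5.5,"dz": -126,"wx": 0,"wy": 0,"wz": 0}
    - {"jaw": 55,"dx": 1,"dy": -5.5,"dz": -126,"wx": 0,"wy": 0,"wz": 0}

```text
time_s: 10.88
ee_pos: [437.9, -339.1, 183.4]
tcp_rot: [[-1.0, -0.002, -0.005], [-0.002, 1.0, -0.001], [0.005, -0.001, -1.0]]
contact_force: [0.8, -0.1, -0.3]
width: 0.65
grip_force: 0.0
```

Call:
apply_moves:
  deltas:
    - {"jaw": 40,"dx": 0,"dy": 0,"dz": 0,"wx": 0,"wy": 0,"wz": 0}
    - {"jaw": 30,"dx": 0,"dy": 0,"dz": 0,"wx": 0,"wy": 0,"wz": 0}
    - {"jaw": 20,"dx": 0,"dy": 0,"dz": 0,"wx": 0,"wy": 0,"wz": 0}
    - {"jaw": 12,"dx": 0,"dy": 0,"dz": 0,"wx": 0,"wy": 0,"wz": 0}
    - {"jaw": 12,"dx": 0,"dy": 0,"dz": 0,"wx": 0,"wy": 0,"wz": 0}

```text
time_s: 11.5
ee_pos: [438.5, -339.8, 185.1]
tcp_rot: [[-1.0, -0.002, -0.002], [-0.002, 1.0, -0.002], [0.002, -0.002, -1.0]]
contact_force: [-1.2, 1.2, 5.0]
width: 0.293
grip_force: 58.5
```

Call:
apply_moves:
  deltas:
    - {"jaw": 12,"dx": 0,"dy": 0,"dz": 20,"wx": 0,"wy": 0,"wz": 0}
    - {"jaw": 12,"dx": 0,"dy": 0,"dz": 50,"wx": 0,"wy": 0,"wz": 0}
    - {"jaw": 12,"dx": 0,"dy": 0,"dz": 90,"wx": 0,"wy": 0,"wz": 0}
    - {"jaw": 12,"dx": 0,"dy": 0,"dz": 130,"wx": 0,"wy": 0,"wz": 0}
    - {"jaw": 12,"dx": 0,"dy": 0,"dz": 130,"wx": 0,"wy": 0,"wz": 0}

```text
time_s: 12.12
ee_pos: [438.8, -340.7, 317.4]
tcp_rot: [[-1.0, -0.001, 0.002], [-0.001, 1.0, -0.005], [-0.002, -0.005, -1.0]]
contact_force: [-0.4, 0.6, -2.9]
width: 0.292
grip_force: 59.0
```

```bash
python3 - <<'E'
from h import *
s=sensors.sense(); print(s['width'],s['grip_force'],s['joints'])
_,n,ex,ey=stand_pts(0,0,-.092)
spot=np.array([441.3,97.3,66.5]); delta(spot+230*n,frame(-.092)); delta(spot+164*n,frame(-.092))
for c in ['wrist']:
    p=eyes.camera_params(c); im=eyes.get_image(c); cv2.imwrite('pics/w7.png',im)
    for t in ['probe','probe_tip','probe_grip']: print(t,[(np.round(q['xy'],1).tolist(),round(q['confidence'],2)) for q in eyes.mark_of(t,c)[:2]])
    R=np.array(s['tcp_rot']);o=np.array(s['ee_pos'])
    for d in [54,154,170]: print(d,proj(c,o+R[:,2]*d,p))
E
```

```text
0.29242573546962203 58.96175444126129 [ 10.9089178   16.71330851  27.45132964 101.89238662  -8.39298751
  63.17551652 131.21318129]
t 12.125 dpos [  9.7 516.3 -34.8] rv [-0.344  0.018 -0.093]
t 12.125 dpos [  7.6 493.8 -96.8] rv [-0.344  0.018 -0.093]
probe [([324.1, 249.4], 0.84)]
probe_tip []
probe_grip [([322.6, 333.9], 0.69)]
54 [325.15457481 335.84860867]
154 [324.07462963 248.40797289]
170 [323.97673367 240.47392989]
```

View pics/w7.png

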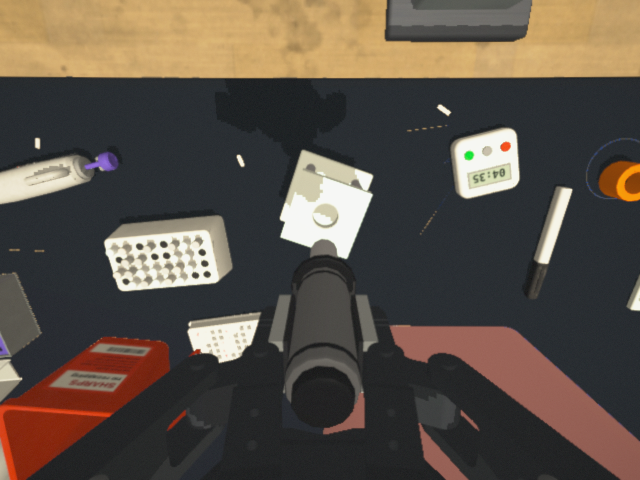

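Wrist view: the probe hangs in line with the tool, with its tip near (324,243) as predicted, and the holder at (325,215) is empty. Carrying it over in front of the bin.

Call:
apply_moves:
  deltas:
    - {"jaw": 12,"dx": 0,"dy": 55,"dz": 0,"wx": 0,"wy": 0,"wz": 0}
    - {"jaw": 12,"dx": 0,"dy": 110,"dz": 0,"wx": 0,"wy": 0,"wz": 0}
    - {"jaw": 12,"dx": 0,"dy": 165,"dz": 0,"wx": 0,"wy": 0,"wz": 0}
    - {"jaw": 12,"dx": 0,"dy": 220,"dz": 0,"wx": 0,"wy": 0,"wz": 0}
    - {"jaw": 12,"dx": 0,"dy": 270,"dz": 0,"wx": -0.04,"wy": 0,"wz": 0}

```text
time_s: 12.95
ee_pos: [437.3, -68.1, 313.0]
tcp_rot: [[-1.0, -0.001, -0.005], [-0.001, 0.999, -0.042], [0.005, -0.042, -0.999]]
contact_force: [1.4, 0.1, -1.7]
width: 0.286
grip_force: 59.2
```

Call:
apply_moves:
  deltas:
    - {"jaw": 12,"dx": 2,"dy": 55,"dz": 0,"wx": -0.08,"wy": 0,"wz": -0.02}
    - {"jaw": 12,"dx": 4,"dy": 110,"dz": 0,"wx": -0.16,"wy": 0.01,"wz": -0.05}
    - {"jaw": 12,"dx": 6,"dy": 165,"dz": 0,"wx": -0.23,"wy": 0.015,"wz": -0.07}
    - {"jaw": 12,"dx": 8,"dy": 215,"dz": -10,"wx": -0.3,"wy": 0.018,"wz": -0.09}
    - {"jaw": 12,"dx": 10,"dy": 246,"dz": -34,"wx": -0.304,"wy": 0.018,"wz": -0.092}

```text
time_s: 13.58
ee_pos: [447.5, 180.2, 278.5]
tcp_rot: [[-0.996, 0.08, -0.038], [0.089, 0.937, -0.337], [0.009, -0.339, -0.941]]
contact_force: [0.0, -0.7, -2.1]
width: 0.287
grip_force: 59.3
```

Call:
apply_moves:
  deltas:
    - {"jaw": 12,"dx": 0,"dy": 0,"dz": 0,"wx": 0,"wy": 0,"wz": 0}
    - {"jaw": 12,"dx": 0,"dy": 0,"dz": 0,"wx": 0,"wy": 0,"wz": 0}
    - {"jaw": 12,"dx": 0,"dy": 0,"dz": 0,"wx": 0,"wy": 0,"wz": 0}

```text
time_s: 13.95
ee_pos: [448.2, 175.0, 280.3]
tcp_rot: [[-0.995, 0.087, -0.039], [0.095, 0.937, -0.337], [0.007, -0.339, -0.941]]
contact_force: [-0.7, -0.7, -1.3]
width: 0.292
grip_force: 59.2
```

```bash
cat > look.py <<'E'
from h import *
import sys,pickle
np.set_printoptions(precision=1,suppress=True)
_,n,ex,ey=stand_pts(0,0,-.092); spot=np.array([441.3,97.3,66.5])
s=sensors.sense(); R=np.array(s['tcp_rot']);o=np.array(s['ee_pos']); p=eyes.camera_params('wrist')
print('tip nominal',o+R[:,2]*170,'height over spot',(o+R[:,2]*170-spot)@n,'F',s['contact_force'],s['width'])
delta(spot+float(sys.argv[1])*n,frame(-.092))
im=eyes.get_image('wrist'); cv2.imwrite(f'pics/l{s["time_s"]}.png',im)
for t in ['spot','probe_tip','probe','probe_grip']: print(t,[(np.round(q['xy'],1).tolist(),round(q['confidence'],2)) for q in eyes.mark_of(t,'wrist')[:2]])
print('pred spot',proj('wrist',spot,p),'pred tip/origin/grip',*[proj('wrist',o+R[:,2]*d,p) for d in (170,154,54)])
for c in ['scene','top']:
    for t in ['spot','probe_tip']: print(c,t,[(np.round(q['xy'],1).tolist(),round(q['confidence'],2)) for q in eyes.mark_of(t,c)[:2]])
    print('  pred spot,tip',proj(c,spot),proj(c,o+R[:,2]*170))
cand=[q['xy'] for q in eyes.mark_of('spot','wrist')[:1]]
if cand: print('spot on plane',(lambda r:r[0]+r[1]*((spot-r[0])@n)/(r[1]@n))(ray('wrist',cand[0],p)))
E
python3 look.py 180
```

```text
tip nominal [441.6 117.7 120.4] height over spot 57.59142105094221 F [-0.7 -0.7 -1.3] 0.2920250962438103
t 13.95 dpos [ -1.3 -16.4 -44.6] rv [-0. -0.  0.]
spot [([321.2, 221.4], 0.74)]
probe_tip []
probe [([55.9, 210.6], 0.68), ([324.4, 248.7], 0.66)]
probe_grip [([322.5, 336.6], 0.8)]
pred spot [322.3 220.7] pred tip/origin/grip [323.5 240.5] [323.6 248.5] [324.3 336.1]
scene spot [([427.1, 288.6], 0.75)]
scene probe_tip []
  pred spot,tip [324.4 303.5] [315.6 282.7]
top spot [([272.3, 295.4], 0.5)]
top probe_tip []
  pred spot,tip [275.4 296.4] [264.6 294.1]
spot on plane [441.9  96.4  66.8]
```

Call:
apply_moves:
  deltas:
    - {"jaw": 12,"dx": -0.5,"dy": -6,"dz": -16,"wx": 0,"wy": 0,"wz": 0}
    - {"jaw": 12,"dx": -1,"dy": -12,"dz": -32,"wx": 0,"wy": 0,"wz": 0}
    - {"jaw": 12,"dx": -1.2,"dy": -16.7,"dz": -44.5,"wx": 0,"wy": 0,"wz": 0}
    - {"jaw": 12,"dx": -1.2,"dy": -16.7,"dz": -44.5,"wx": 0,"wy": 0,"wz": 0}
    - {"jaw": 12,"dx": -1.2,"dy": -16.7,"dz": -44.5,"wx": 0,"wy": 0,"wz": 0}

```text
time_s: 15.08
ee_pos: [447.0, 160.0, 235.8]
tcp_rot: [[-0.996, 0.085, -0.038], [0.093, 0.937, -0.337], [0.007, -0.339, -0.941]]
contact_force: [0.1, 0.5, -1.7]
width: 0.287
grip_force: 59.2
```

```bash
python3 look.py 164; python3 - <<'E'
from h import *
a=[np.array(sensors.sense()['contact_force'])]
for _ in range(12): eyes.get_image('top'); a.append(np.array(sensors.sense()['contact_force']))
n=stand_pts(0,0,-.092)[1]; f=np.array(a)@n; print(np.mean(a,0),f.mean(),f.std())
E
```

```text
tip nominal [440.5 102.7  75.9] height over spot 10.620998003846374 F [ 0.1  0.5 -1.7] 0.28722048432211916
t 15.075 dpos [ -0.6  -6.8 -15.2] rv [-0. -0.  0.]
spot [([321.1, 240.7], 0.97)]
probe_tip [([323.4, 238.6], 0.68)]
probe [([323.4, 250.4], 0.64)]
probe_grip [([325.5, 334.8], 0.83)]
pred spot [320.9 237.5] pred tip/origin/grip [323.5 240.6] [323.5 248.5] [324.2 336.2]
scene spot [([427.1, 288.6], 0.75)]
scene probe_tip []
  pred spot,tip [324.4 303.5] [322.4 300.6]
top spot [([272.3, 295.4], 0.5)]
top probe_tip []
  pred spot,tip [275.4 296.4] [272.7 296.4]
spot on plane [443.8  97.2  66.4]
[-0.11881079  0.00266853 -1.54952436] -1.4589009864593219 0.40153374277060716
```

```bash
cat > avg.py <<'E'
from h import *
import sys
np.set_printoptions(precision=2,suppress=True)
P=[];F=[];T=[]
for _ in range(int(sys.argv[1])):
    s=sensors.sense();P.append(np.array(s['ee_pos']));F.append(s['contact_force']);T.append(P[-1]+170*np.array(s['tcp_rot'])[:,2]); eyes.get_image('top')
n,ex,ey=stand_pts(0,0,-.092)[1:]; spot=np.array([441.7,97,66.5]); t=np.mean(T,0); d=t-spot
print(s['time_s'],'ee',np.mean(P,0),np.std(P,0),'tip rel spot ex,ey,n',d@ex,d@ey,d@n,'Fn',np.mean(F,0)@n, np.mean(F,0))
print('angle deg',np.degrees(np.arccos(-np.array(s['tcp_rot'])[:,2]@n)))
E
python3 avg.py 10
```

```text
16.625 ee [446.78 159.66 235.4 ] [0.01 0.02 0.01] tip rel spot ex,ey,n -2.0003599360711286 1.8000324445241493 10.218212745769057 Fn -1.4995404811104727 [-0.13 -0.31 -1.48]
angle deg 0.4681202037442824
```

Call:
apply_moves:
  deltas:
    - {"jaw": 12,"dx": 1.7,"dy": -3,"dz": -2.2,"wx": 0,"wy": 0,"wz": 0}
    - {"jaw": 12,"dx": 1.6,"dy": -4.6,"dz": -6.9,"wx": 0,"wy": 0,"wz": 0}
    - {"jaw": 12,"dx": 1.6,"dy": -4.6,"dz": -6.9,"wx": 0,"wy": 0,"wz": 0}
    - {"jaw": 12,"dx": 1.6,"dy": -4.6,"dz": -6.9,"wx": 0,"wy": 0,"wz": 0}

```text
time_s: 17.18
ee_pos: [448.5, 155.0, 228.6]
tcp_rot: [[-0.996, 0.085, -0.039], [0.093, 0.937, -0.337], [0.008, -0.339, -0.941]]
contact_force: [0.3, -0.3, -1.1]
width: 0.29
grip_force: 59.4
```

```bash
python3 avg.py 10; python3 - <<'E'
from h import *
# cross-line check: dark pixels on the disc face near the predicted spot, in the wrist view
p=eyes.camera_params('wrist'); im=eyes.get_image('wrist'); g=cv2.cvtColor(im,cv2.COLOR_BGR2GRAY)
u,v=proj('wrist',[441.7,97,66.5],p).round().astype(int); print(u,v); cv2.imwrite('pics/l8.png',im)
for r in range(v-30,v+16,2): print(r,' '.join('%3d'%x for x in g[r,u-36:u+38:2]))
E
```

```text
17.625 ee [448.44 155.02 228.6 ] [0.03 0.03 0.03] tip rel spot ex,ey,n 0.09918311730430554 -0.08057575186036792 2.29922688494481 Fn -0.12732977428662026 [ 0.69 -0.32 -0.04]
angle deg 0.4656297213580487
323 239
209 246 246 246 246 246 246 246 246 246 246 246 242 176 147 139 139 141 140 141 139 138 138 137 140 156 176 197 201 202 201 203 202 202 202 202 202 202
211 246 246 246 246 246 246 246 246 246 246 239 168 138 140 140 140 139 138 138 139 139 136 137 137 136 137 159 191 200 202 202 201 202 201 200 202 201
213 246 246 246 246 246 246 246 246 246 236 163 138 139 139 138 139 140 140 138 139 140 137 136 136 135 134 136 167 190 203 201 202 200 200 202 202 202
215 246 246 246 246 246 246 246 246 240 170 137 138 137 141 171 233 194 191 191 191 190 191 163 139 134 133 132 137 177 193 200 201 201 201 202 202 200
217 246 246 246 246 246 246 246 242 187 136 137 148 203 239 246 246 201 198 196 195 196 197 197 187 167 141 131 131 140 181 197 199 201 202 201 202 202
219 246 246 246 246 246 246 242 226 141 138 188 243 246 247 247 246 197 193 193 194 194 192 191 191 191 187 166 131 128 161 184 20
[... 1905 characters left out ...]
 113 114 114 113 115 113 111 110 107 109 170 200 246 246 246 246 245 245 246 246 246 246 246
247 246 246 246 246 246 246 245 246 246 246 246 246 199 112 112 114 114 114 113 113 112 111 107 107 140 240 246 246 246 246 245 246 246 246 246 246 246
249 246 246 246 246 246 246 245 246 247 247 247 246 167 111 113 114 114 114 115 114 110 110 107 107 113 243 246 246 246 246 246 246 246 246 246 246 246
251 246 246 246 246 246 246 246 246 246 246 246 246 144 112 113 115 115 114 114 116 112 110 109 108 106 241 246 246 246 246 246 246 246 246 246 246 246
253 246 246 246 246 246 246 246 246 246 246 246 246 135 113 113 115 113 113 112 110 111 109 108 108 107 233 246 246 246 246 246 246 246 246 246 246 246
```

The cross centre measured in the wrist view is at about (323.5,239.5), against a predicted (323,239). The pin is centred on it, and the force along the normal has risen about 1.4 N, so the tip has just touched. Pressing in now.

Call:
apply_moves:
  deltas:
    - {"jaw": 12,"dx": 0,"dy": -0.4,"dz": -1,"wx": 0,"wy": 0,"wz": 0}
    - {"jaw": 12,"dx": -0.1,"dy": -0.7,"dz": -2,"wx": 0,"wy": 0,"wz": 0}
    - {"jaw": 12,"dx": -0.1,"dy": -1.0,"dz": -2.8,"wx": 0,"wy": 0,"wz": 0}
    - {"jaw": 12,"dx": -0.1,"dy": -1.0,"dz": -2.8,"wx": 0,"wy": 0,"wz": 0}
    - {"jaw": 12,"dx": -0.1,"dy": -1.0,"dz": -2.8,"wx": 0,"wy": 0,"wz": 0}

```text
time_s: 18.35
ee_pos: [448.3, 154.1, 225.7]
tcp_rot: [[-0.996, 0.085, -0.039], [0.093, 0.937, -0.337], [0.008, -0.339, -0.941]]
contact_force: [-0.2, -0.6, 0.9]
width: 0.282
grip_force: 59.4
```

```bash
python3 avg.py 10
```

```text
18.8 ee [448.29 154.07 225.72] [0.01 0.02 0.01] tip rel spot ex,ey,n 0.02264397396635177 0.011235910486824846 -0.7295276315762247 Fn 0.9540383337533133 [ 0.72 -0.02  1.  ]
angle deg 0.4687526754460397
```

Call:
apply_moves:
  deltas:
    - {"jaw": 12,"dx": 0,"dy": -0.3,"dz": -1,"wx": 0,"wy": 0,"wz": 0}
    - {"jaw": 12,"dx": -0.1,"dy": -0.7,"dz": -1.9,"wx": 0,"wy": 0,"wz": 0}
    - {"jaw": 12,"dx": -0.1,"dy": -0.7,"dz": -1.9,"wx": 0,"wy": 0,"wz": 0}
    - {"jaw": 12,"dx": -0.1,"dy": -0.7,"dz": -1.9,"wx": 0,"wy": 0,"wz": 0}

```text
time_s: 19.35
ee_pos: [448.2, 153.4, 223.8]
tcp_rot: [[-0.996, 0.085, -0.039], [0.093, 0.937, -0.337], [0.008, -0.339, -0.941]]
contact_force: [0.5, -0.0, 0.8]
width: 0.285
grip_force: 59.5
```

```bash
python3 avg.py 12; python3 - <<'E'
from h import *
s=sensors.sense(); print(s['width'],s['grip_force'])
for c in ['wrist']:
    eyes.get_image(c)
    for t in ['probe','probe_tip','probe_grip']: print(t,[(np.round(q['xy'],1).tolist(),round(q['confidence'],2)) for q in eyes.mark_of(t,c)[:1]])
eyes.get_image('top'); print([np.round(q['xy']).tolist() for q in eyes.mark_of('holed_disc','top')])
print('box centre px',proj('top',[490,337,15]))
E
```

```text
19.9 ee [448.2  153.37 223.82] [0.01 0.02 0.01] tip rel spot ex,ey,n 0.0030979562608696998 0.008341423155618477 -2.759202351592706 Fn 1.2616710138728138 [0.8  0.08 1.29]
angle deg 0.46710751440170994
0.28569451352210634 59.471683502197266
probe [([323.7, 251.0], 0.6)]
probe_tip []
probe_grip [([323.0, 334.9], 0.63)]
[[326.0, 304.0], [241.0, 264.0], [240.0, 296.0]]
box centre px [181.63421188 276.95943851]
```

```bash
python3 -c "
from rig import job
print(job.close_job())"
```

```text
the job is handed in; nothing more can be done
None
```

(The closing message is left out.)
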